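# Park the hanging sample over the beaker

## Task

Slide the sample hanger with the orange grip along the bent wire rail, round the bends, to the end that stands over the open glass beaker (not the end over the red-capped vial), all the way up to the red stop there. Let go of it so that it hangs on the wire, and leave the beaker and the vial standing where they are.

Things in the scene. Friction and masses are not known exactly. Their poses are not given: they have to be found in the camera images.
- rail: Fixed level U of 6 mm wire, its axis 160 mm above the origin, held only at its ends. Origin on the worktop, z up. In its frame the axis runs, alike to both sides, straight from x, y = (0, 0) to (0, +-55) mm, bends (rounded), straight to (-55, +-110), bends, then along -x to a red stop disc (32 mm wide, face at x = -115, nothing on the wire before it); at x = -165 it turns down into a grey foot.
- hanger: Loose on the wire, 0.12 kg: brass ring, bore 28 mm, outside 40, 10 long; origin = bore centre, y = bore axis (along the wire), z up. Orange grip on top, 16 x 16 mm, sides along x and y, 25 to 71 mm above the origin; metal plate below, to -50 mm. Hangs with its origin 11 mm under the wire axis (raised 11 mm it is centred on the wire). Against a stop it is at (-110, +-110) mm in the rail's frame.
- beaker: Open clear glass beaker, 66 x 57 mm, 69 mm high, loose, standing on the worktop under one end of the rail, within 5 mm of x = -110, y = +110 or -110 mm in the rail's frame. Origin at the centre of its underside, z up.
- vial: White vial with a red cap, 32 mm across, 75 mm high, loose, standing likewise under the other end of the rail. Origin at the centre of its underside, z up.
Things that resemble listed ones, but are neither listed nor needed, are in the scene too. There is more than one size of the hanger; the job needs the largest. Several things look just like the beaker: the one meant starts farthest to the robot's left.

How it is judged:
By the outcome, as a careful person would: the job done as asked, in the order asked, and still so for the second after the job is handed in, with the robot touching nothing.
It also fails if it takes over 38 s, if anything falls off the work surface, if the arm or the gripper's body presses on something with over 40 N, if the wrist force passes 120 N, or if a joint passes its speed limit or range.

## Robot

A 6-joint arm with a two-finger parallel gripper is mounted at the origin on a cart in front of the work surface, level with it; the furniture and walls round the work are solid. World frame = base frame: x ahead of the robot, y to its left, z up, the work surface at z = 0. Lengths are in m, angles in degrees, forces in N, time in s.
With the tool pointing down it reaches from about 0.3 to 0.75 m from the base axis. Payload 8.5 kg.
Tool frame: the origin (TCP) lies between the finger pads; the fingertips stand 19 mm ahead of it and the grasp point (between the pads) is the TCP; z points along the fingers, y is the direction in which the jaws open and shut (so a half turn about z gives the same grasp; the last joint's range is limited). The gripper opens to 85 mm and grips with 20 to 120 N. Pads are 22 mm wide; open, the fingers measure 114 mm over their backs; the gripper's body (76 mm by 85 mm) begins 54 mm behind the grasp point. The pads swing forward as they close: fully open they stand 13 mm farther back than shut.
Start: joints at [-89.341, 21.807, 74.336, -0, 83.858, -12.336], TCP at [0.124, -0.536, 0.25] pointing down, gripper open.
Joint ranges: [-178.18, 178.18], [-50.72, 133.34], [12.68, 142.11], [-81.47, 261.47], [9.98, 163.14], [-165.26, 165.26]. Speed limits (degrees/s): [136.94, 136.94, 180, 180, 180, 180].

## Interface

Orientations are given as a 3x3 rotation matrix whose columns are the frame's x, y, z axes.
In Python, from rig import env gives the robot as it stands.
- The arm moves only by the shell command python3 -m pendant 'ROWS' [OPENING] [FORCE]. ROWS is JSON, a list of rows, each a list of 2 entries, a list of its own where there are three numbers: the shift along the tool's x, y, z scaled (see below), then the turn, a rotation vector about the tool's x, y, z scaled (see below). A call has 1 to 20 rows; each row shifts and turns the commanded pose from where the row before left it, along the tool's axes as they then stand; what a row does not reach is not made up. The controller multiplies each number of a shift by 0.1 m and each number of a turn by pi/2 rad. A row lasts 1/8 s, in which the tool goes at most 62.5 mm and 10.7 degrees, less where a joint would pass 70% of its speed; a pose out of reach is approached as far as the arm can. A call with a number of a shift or a turn outside -1 to 1 is refused whole. A call with a gripper value outside its range is refused whole. OPENING is the gripper command: -1 is shut, 1 is fully open, values between are in proportion, set as the call begins (- or left out, the last holds). The fingers move at their own pace and stop on an object; FORCE is the grip in N (left out, the last holds). Time passes only in rows, so rows that do not move let the fingers close. It gives the time, the measured TCP pose, the force and the opening at its end, in the units of the state.
- env.observe(): the state, without advancing time (a new reading comes with each control period).
- env.get_image(name): name is "scene" or "top" or "wrist"; returns a dict with "image" (480x640x3 uint8, red, green, blue), "K" (3x3 intrinsics, pixels), "R" (3x3) and "t" (3): a world point X has camera coordinates R X + t. Camera axes: x right, y down, z forward; pixel columns grow to the right and rows downward; lengths in m; the calibration is good to about 2 mm. A picture is of the moment at which its call begins. There is no depth.
- env.close_job(): hands the job in, once; it reports no verdict.
The state is a dict: "time_s": time; "q": joint angles; "qvel": joint speeds; "joint_efforts": joint torques, N m; "position": TCP position; "tool_rot": TCP orientation; "ft_force": force on the tool from outside, world axes, zero at the start; "wrist_torque": the same for the moment, N m; "grip_width": finger opening in m.
Only numpy, scipy, OpenCV 4.12 (cv2) and the standard library are available. Lean on these libraries where they do the work, as an engineer would, in place of code of your own. Each camera call takes 0.05 s, during which the arm holds its last target.

## Working session

There is one attempt and no reset: what is moved stays moved. The work goes in short steps, Python scripts to look and compute and a shell command to move; the robot and the scene stay as the last step left them, time stands still between calls to the robot, and variables do not carry over. Pictures are saved under pics/ and viewed, and the job is handed in when it is done.

```bash
mkdir -p pics; ls; python3 - <<'E'
from rig import env
import cv2,pickle
o=env.observe();print({k:o[k] for k in('time_s','position','tool_rot','grip_width','ft_force')})
for n in("scene","top","wrist"):
    d=env.get_image(n);cv2.imwrite(f"pics/{n}0.png",d["image"][:,:,::-1]);pickle.dump(d,open(f"{n}0.pkl","wb"))
    print(n,d["K"],d["R"],d["t"])
E
```

```text
pics
{'time_s': 0.0, 'position': array([ 0.12364218, -0.53563937,  0.2496958 ]), 'tool_rot': array([[ 9.74398742e-01,  2.24826800e-01, -4.25319402e-05],
       [ 2.24826607e-01, -9.74397618e-01,  1.50977817e-03],
       [ 2.97995574e-04, -1.48068826e-03, -9.99998859e-01]]), 'grip_width': 0.08533858706381976, 'ft_force': array([-0.09913675, -0.33334537,  0.24210228])}
scene [[555.48196666   0.         318.42971779]
 [  0.         555.48196666 242.76495732]
 [  0.           0.           1.        ]] [[-0.88582825 -0.46389505 -0.01047357]
 [-0.34468124  0.67296025 -0.65446111]
 [ 0.31064956 -0.57613009 -0.75602312]] [0.41166052 0.34356497 0.70906887]
top [[438.2881049    0.         321.26429786]
 [  0.         438.2881049  239.65256906]
 [  0.           0.           1.        ]] [[ 0.02531215 -0.9996773  -0.00214462]
 [-0.9892638  -0.02473948 -0.14403156]
 [ 0.14393203  0.00576734 -0.98957077]] [-0.1450174   0.54287749  0.86615264]
wrist [[330.90985965   0.         319.36762201]
 [  0.         330.90985965 242.10729654]
 [  0.           0.           1.        ]] [[ 0.22482467 -0.97439824 -0.00139467]
 [-0.92286339 -0.21339283  0.3206036 ]
 [-0.3126932  -0.07079251 -0.94721243]] [-0.54952913 -0.04120899  0.38091176]
```

View pics/scene0.png

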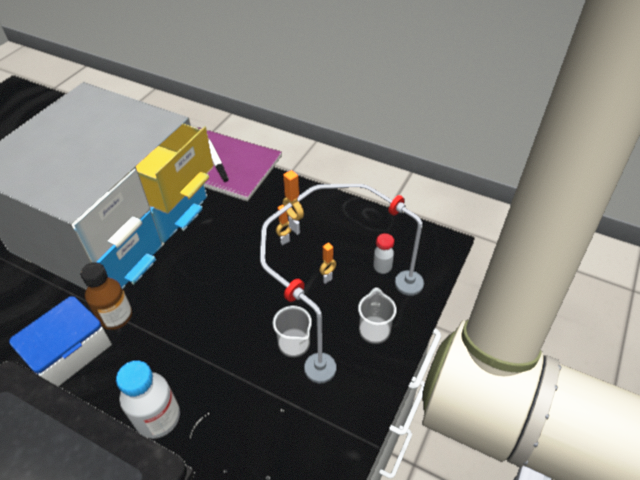

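View pics/top0.png

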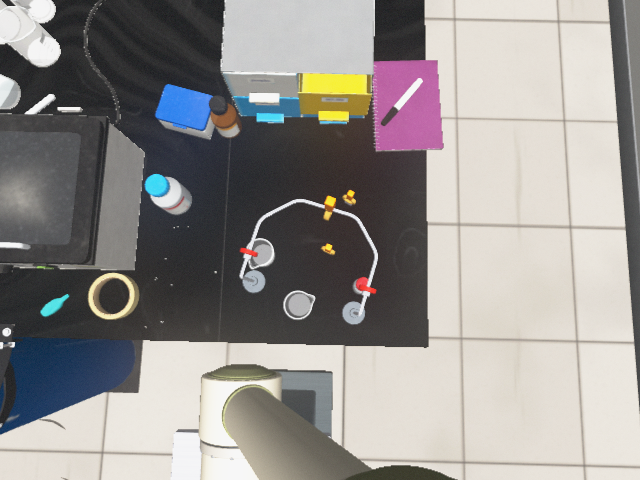

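View pics/wrist0.png

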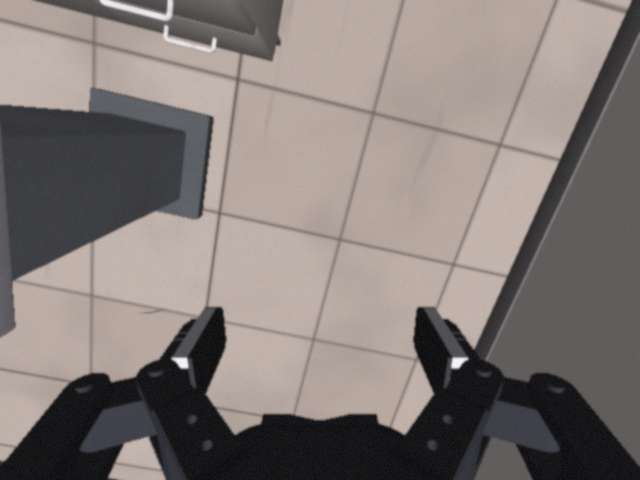

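```bash
cat > h.py <<'E'
import numpy as np,cv2,pickle
def ld(n):return pickle.load(open(n+".pkl","rb"))
def cast(d,uv,z):
    uv=np.atleast_2d(uv).astype(float);r=np.c_[uv,np.ones(len(uv))]@np.linalg.inv(d["K"]).T@d["R"]
    c=-d["R"].T@d["t"];s=(z-c[2])/r[:,2];return c+r*s[:,None]
def proj(d,X):
    p=(np.atleast_2d(X)@d["R"].T+d["t"])@d["K"].T;return p[:,:2]/p[:,2:]
def tri(ds,uvs):
    A=np.zeros((3,3));b=np.zeros(3)
    for d,uv in zip(ds,uvs):
        c=-d["R"].T@d["t"];v=cast(d,uv,0)[0]-c;v/=np.linalg.norm(v);P=np.eye(3)-np.outer(v,v);A+=P;b+=P@c
    return np.linalg.solve(A,b)
def mask(d,lo,hi):
    return cv2.inRange(cv2.cvtColor(d["image"],cv2.COLOR_RGB2HSV),np.array(lo),np.array(hi))
def blobs(m,amin=15):
    n,l,s,c=cv2.connectedComponentsWithStats(m)
    return [(c[i].round(1),s[i]) for i in range(1,n) if s[i,4]>=amin]
E
python3 - <<'E'
from h import *
for n in("top0","scene0"):
    d=ld(n)
    print(n,"red",[b for b in blobs(mask(d,(0,150,90),(6,255,255))|mask(d,(174,150,90),(180,255,255)))])
    print("orange",[b for b in blobs(mask(d,(10,150,120),(24,255,255)),8)])
    x,y,w,h=(200,170,220,170) if n=="top0" else (230,150,220,240)
    cv2.imwrite(f"pics/{n}c.png",cv2.resize(d["image"][y:y+h,x:x+w,::-1],None,fx=3.6 if n=="top0" else 2.5,fy=3.5 if n=="top0" else 2.5,interpolation=cv2.INTER_CUBIC))
E
```

```text
top0 red [(array([247.9, 251.6]), array([240, 248,  17,   9,  77], dtype=int32)), (array([364.3, 285.2]), array([356, 277,  21,  17, 172], dtype=int32))]
orange [(array([300.1,  81.4]), array([300,  74,   2,  18,  21], dtype=int32)), (array([367.9,  83.3]), array([367,  76,   3,  17,  45], dtype=int32)), (array([335.3, 103.6]), array([ 301,   93,   70,   22, 1109], dtype=int32)), (array([226.1, 118.6]), array([217, 110,  18,  16, 113], dtype=int32)), (array([229.2, 127.1]), array([223, 123,  13,   7,  16], dtype=int32)), (array([349.4, 197.5]), array([343, 190,  13,  14,  94], dtype=int32)), (array([328.5, 208.5]), array([324, 195,  12,  25, 124], dtype=int32)), (array([328. , 249.5]), array([322, 243,  13,  12,  56], dtype=int32))]
scene0 red [(array([395. , 204.4]), array([389, 195,  15,  20, 137], dtype=int32)), (array([384.8, 240.7]), array([376, 233,  19,  16, 240], dtype=int32)), (array([292.7, 288.4]), array([284, 278,  20,  23, 227], dtype=int32))]
orange [(array([184. , 162.3]), array([ 159,  125,   54,   85, 2191], dtype=int32)), (array([291.7, 189.4]), array([283, 171,  20,  48, 439], dtype=int32)), (array([152.8, 193.1]), array([140, 177,  26,  34, 435], dtype=int32)), (array([280.7, 206. ]), array([278, 202,   8,   8,  23], dtype=int32)), (array([282.7, 221.5]), array([277, 211,  13,  24, 126], dtype=int32)), (array([327.2, 256.1]), array([320, 242,  15,  32, 229], dtype=int32)), (array([332.2, 266.8]), array([331, 264,   3,   7,  16], dtype=int32)), (array([105.5, 294.6]), array([ 95, 285,  22,  18, 236], dtype=int32)), (array([119.2, 300.9]), array([115, 294,   8,  13,  30], dtype=int32)), (array([ 99.1, 310.1]), array([ 98, 309,   3,   3,   8], dtype=int32))]
```

View pics/top0c.png

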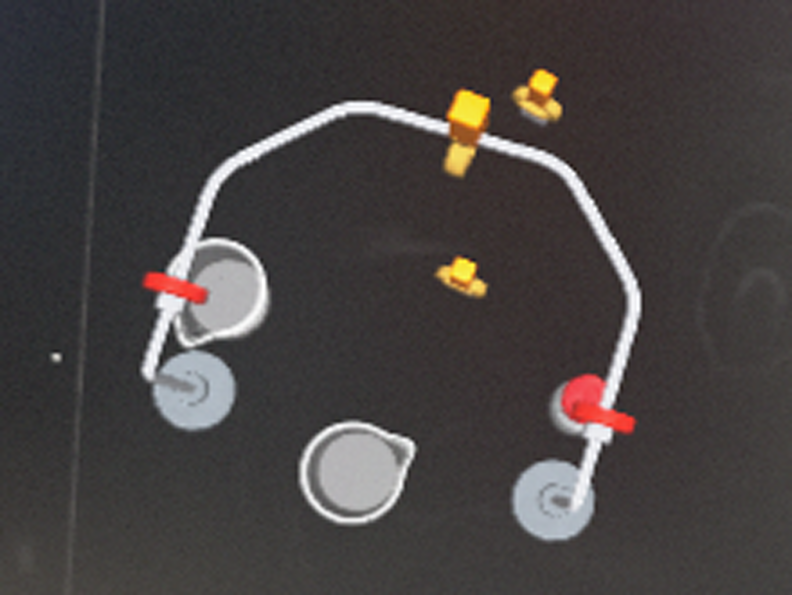

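View pics/scene0c.png

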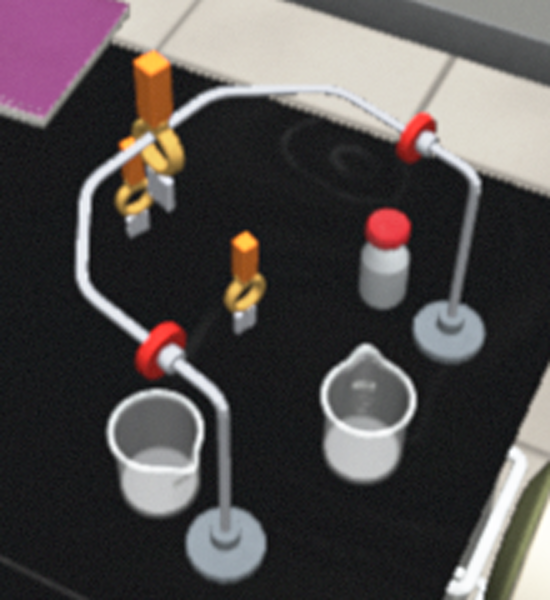

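Candidates (top view): hanger, large one on the wire at (330,207) and smaller ones loose at (349,198) and (328,250). I choose (330,207), which is the largest and the one on the wire. Beakers at (262,253), under the left stop, and (299,304). I choose (262,253), the leftmost. The vial stands under the right stop at (362,285). The crop agrees with this. Next I fit the rail frame.

```bash
cat > rail.py <<'E'
from h import *
T=ld("top0");S=ld("scene0")
tl=tri([T,S],[(247.9,251.6),(292.7,288.4)])
L=cast(T,(247.9,251.6),.16)[0]
# right disc: upper-z blob in top merged with cap -> use scene
R=cast(S,(395,204.4),.16)[0]
if __name__=="__main__":
    print("tri left",tl,"castT",L,"castS",cast(S,(292.7,288.4),.16)[0],"R scene",R,"sep",np.linalg.norm(L-R))
    y=(L-R)[:2];y/=np.linalg.norm(y);x=np.array([y[1],-y[0]]);o=(L+R)[:2]/2+.117*x
    for it in range(4):
        out={}
        for nm,d in(("T",T),("S",S)):
            m=mask(d,(0,0,150),(180,60,255)) if nm=="T" else mask(d,(0,0,120),(180,60,255))
            v,u=np.nonzero(m);P=cast(d,np.c_[u,v],.16)[:,:2]-o
            a=P@x;b=P@y
            seg={"mid":(abs(a)<.012)&(abs(b)<.045),
             "L":(abs(b-.11)<.012)&(a>-.11)&(a<-.065),"R":(abs(b+.11)<.012)&(a>-.11)&(a<-.065),
             "dL":(abs(a+b-.055)<.014)&(b>.063)&(b<.102),"dR":(abs(a-b-.055)<.014)&(b<-.063)&(b>-.102)}
            for k,s in seg.items():
                out[nm+k]=(s.sum(),a[s].mean().round(4) if s.any() else 0,b[s].mean().round(4) if s.any() else 0,(np.mean(a[s]+abs(b[s]))-.055).round(4) if s.any() else 0)
            if nm=="T":
                s=seg["mid"];sl=np.polyfit(b[s],a[s],1);sL=np.polyfit(a[seg["L"]],b[seg["L"]],1);sR=np.polyfit(a[seg["R"]],b[seg["R"]],1)
        print(it,o,np.degrees(np.arctan2(x[1],x[0])),sl,sL,sR);print(out)
        th=np.mean([-sl[0],sL[0],sR[0]]);db=(out["TL"][2]+out["TR"][2])/2;da=out["Tmid"][1]
        o=o+da*x+db*y;x=x+th*y;x/=np.linalg.norm(x);y=np.array([-x[1],x[0]])
    np.save("fr.npy",np.array([o,x]))
    # hanger: grip
    for n,d,(u,v) in(("T",T,(0,0)),("S",S,(0,0))):pass
E
python3 rail.py
```

```text
tri left [ 0.50334958 -0.00273782  0.16383605] castT [ 0.50402079 -0.0019811   0.16      ] castS [ 0.50463487 -0.00516322  0.16      ] R scene [ 0.44324802 -0.21510849  0.16      ] sep 0.22162268047566658
0 [ 0.58614953 -0.14062821] -15.91537390095343 [-0.00074258  0.00201524] [0.01986896 0.11081933] [ 0.00449922 -0.10977709]
{'Tmid': (np.int64(133), np.float64(0.002), np.float64(0.0004), np.float64(-0.0262)), 'TL': (np.int64(122), np.float64(-0.0897), np.float64(0.109), np.float64(-0.0357)), 'TR': (np.int64(91), np.float64(-0.0875), np.float64(-0.1102), np.float64(-0.0323)), 'TdL': (np.int64(105), np.float64(-0.0258), np.float64(0.0828), np.float64(0.0021)), 'TdR': (np.int64(107), np.float64(-0.0261), np.float64(-0.0827), np.float64(0.0016)), 'Smid': (np.int64(198), np.float64(0.0009), np.float64(0.0031), np.float64(-0.0288)), 'SL': (np.int64(132), np.float64(-0.0859), np.float64(0.1082), np.float64(-0.0327)), 'SR': (np.int64(300), np.float64(-0.0869), np.float64(-0.1098), np.float64(-0.0321)), 'SdL': (np.int64(156), np.float64(-0.0291), np.float64(0.0831), np.float64(-0.0011)), 'Sd
[... 2330 characters left out ...]
.float64(-0.0362)), 'TR': (np.int64(92), np.float64(-0.0873), np.float64(-0.1086), np.float64(-0.0337)), 'TdL': (np.int64(102), np.float64(-0.0256), np.float64(0.083), np.float64(0.0024)), 'TdR': (np.int64(110), np.float64(-0.0306), np.float64(-0.0829), np.float64(-0.0027)), 'Smid': (np.int64(199), np.float64(-0.001), np.float64(0.0034), np.float64(-0.0308)), 'SL': (np.int64(128), np.float64(-0.085), np.float64(0.1097), np.float64(-0.0303)), 'SR': (np.int64(311), np.float64(-0.0877), np.float64(-0.11), np.float64(-0.0326)), 'SdL': (np.int64(152), np.float64(-0.0286), np.float64(0.083), np.float64(-0.0006)), 'SdR': (np.int64(253), np.float64(-0.0293), np.float64(-0.0849), np.float64(0.0006))}
```

```bash
cat > fr.py <<'E'
from h import *
yaw=np.radians(-15.9);x=np.array([np.cos(yaw),np.sin(yaw)]);y=np.array([-x[1],x[0]]);o=np.array([.5876,-.1410])
def r2w(a,b):return o+a*x+b*y
def w2r(p):p=np.asarray(p)[...,:2]-o;return np.c_[p@x,p@y]
E
python3 - <<'E'
from fr import *
T=ld("top0");S=ld("scene0")
for z in(.149,.174,.197,.22):
    p=cast(T,(329.8,201),z)[0];print(z,p,w2r(p))
# grip extent in scene: top of grip row ~171..., compute projections for predicted
p=cast(T,(329.8,201),.22)[0]
for z in(.22,.197,.174):print(proj(S,[p[0],p[1],z]),proj(T,[p[0],p[1],z]))
print("tri",tri([T,S],[(329.8,201),(290.5,175)]))
print("stop hanger",r2w(-.11,.11), "beaker/other", cast(T,(262,253),.069), w2r(cast(T,(262,253),.069)),"vial",w2r(cast(S,(384.8,240),.07)))
print("camT",-T["R"].T@T["t"])
E
```

```text
0.149 [ 0.60244745 -0.14580398  0.149     ] [[ 0.0155955  -0.00055259]]
0.174 [ 0.59651886 -0.14550918  0.174     ] [[ 0.00981296 -0.00189326]]
0.197 [ 0.59106456 -0.14523796  0.197     ] [[ 0.00449304 -0.00312668]]
0.22 [ 0.58561025 -0.14496675  0.22      ] [[-0.00082689 -0.00436009]]
[[289.46293779 174.15496766]] [[329.8 201. ]]
[[290.23513128 185.72813467]] [[329.57121517 204.08969373]]
[[290.97546724 196.82384046]] [[329.35582639 206.99847654]]
tri [ 0.58510972 -0.14528189  0.21857375]
stop hanger [ 0.51194397 -0.00507294] beaker/other [[ 0.51225334 -0.01435899  0.069     ]] [[-0.10715847  0.10115398]] vial [[-0.10836934 -0.11003067]]
camT [ 0.41605264 -0.13653549  0.93499982]
```

```bash
python3 -m pendant '[[[0.38,-0.2,-0.04],[0,0,0]],[[0.38,-0.2,-0.04],[0,0,0]],[[0.38,-0.2,-0.04],[0,0,0]],[[0.38,-0.2,-0.04],[0,0,0]],[[0.38,-0.2,-0.04],[0,0,0]],[[0.38,-0.2,-0.04],[0,0,0]],[[0.38,-0.2,-0.04],[0,0,0]],[[0.38,-0.2,-0.04],[0,0,0]],[[0.38,-0.2,-0.04],[0,0,0]],[[0.38,-0.2,-0.04],[0,0,0]],[[0.38,-0.2,-0.04],[0,0,0]],[[0.38,-0.2,-0.04],[0,0,0]],[[0.38,-0.2,-0.04],[0,0,0]],[[0.38,-0.2,-0.04],[0,0,0]]]' 1 30
python3 -m pendant '[[[0,0,0],[0,0,-0.085]],[[0,0,0],[0,0,-0.085]],[[0,0,0],[0,0,-0.085]],[[0,0,0],[0,0,-0.085]],[[0,0,0],[0,0,-0.085]],[[0,0,0],[0,0,-0.085]],[[0,0,0],[0,0,-0.085]],[[0,0,0],[0,0,-0.083]],[[0,0,0],[0,0,0]],[[0,0,0],[0,0,0]]]'
cat > look.py <<'E'
from h import *
import sys
from rig import env
o=env.observe();print(o["time_s"],o["position"].round(4),"yangle",np.degrees(np.arctan2(o["tool_rot"][1,1],o["tool_rot"][0,1])).round(2),"tilt",o["tool_rot"][:,2].round(4),o["grip_width"],o["ft_force"].round(2))
for n in sys.argv[2:]:
    d=env.get_image(n);cv2.imwrite(f"pics/{n}{sys.argv[1]}.png",d["image"][:,:,::-1]);pickle.dump(d,open(f"{n}{sys.argv[1]}.pkl","wb"))
E
python3 look.py 1 wrist
```

```text
time_s: 1.9
position: [0.58, -0.1423, 0.3062]
tool_rot: [[0.974, 0.225, -0.001], [0.225, -0.974, 0.0], [-0.0, -0.0, -1.0]]
ft_force: [0.8, 0.0, 1.0]
grip_width: 0.0851
time_s: 3.15
position: [0.5791, -0.1434, 0.3062]
tool_rot: [[0.278, 0.961, -0.0], [0.961, -0.278, 0.0], [0.0, -0.0, -1.0]]
ft_force: [0.8, -0.5, -0.0]
grip_width: 0.0852
3.15 [ 0.5791 -0.1434  0.3062] yangle -16.13 tilt [-3.e-04  2.e-04 -1.e+00] 0.0852068069320934 [ 0.76 -0.52 -0.02]
```

View pics/wrist1.png

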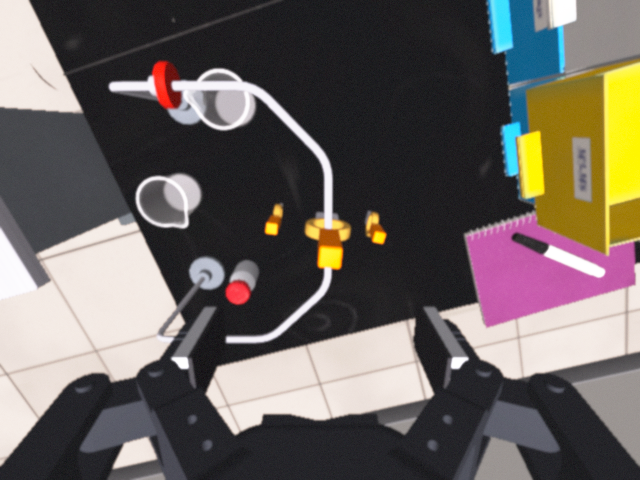

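Wrist view: the large hanger's grip top is at (330,256), the wire through it runs vertically at u≈328, and the beaker is at (222,98) beside the red stop at (166,85). The vial is at the other end, (240,290). Next I refine the positions with this view.

```bash
python3 - <<'E'
from fr import *
W=ld("wrist1");T=ld("top0")
im=W["image"][200:290,285:375,::-1];cv2.imwrite("pics/w1c.png",cv2.resize(im,None,fx=6,fy=6,interpolation=cv2.INTER_CUBIC))
m=mask(W,(0,0,150),(180,60,255));v,u=np.nonzero(m);P=w2r(cast(W,np.c_[u,v],.16));a,b=P.T
for k,s in {"mid":(abs(a)<.012)&(abs(b)<.045),"L":(abs(b-.11)<.010)&(a>-.11)&(a<-.065),"dL":(abs(a+b-.055)<.014)&(b>.063)&(b<.102),"dR":(abs(a-b-.055)<.014)&(b<-.063)&(b>-.102)}.items():
    print(k,s.sum(),a[s].mean().round(4),b[s].mean().round(4),(np.mean(a[s]+abs(b[s]))-.055).round(4), np.polyfit(b[s],a[s],1).round(3))
r=blobs(mask(W,(0,150,90),(6,255,255))|mask(W,(174,150,90),(180,255,255)));print(r)
print([w2r(cast(W,b[0],.16)) for b in r])
g=blobs(mask(W,(10,150,120),(24,255,255)),8);print(g)
# triangulate small hanger tops
for uv in((274,227),(378,236)):print(uv,[w2r(cast(W,uv,z)).round(3) for z in(.05,.1)])
E
```

```text
mid 510 -0.0002 0.0148 -0.0304 [-0.004 -0.   ]
L 1235 -0.0862 0.1088 -0.0325 [ 0.301 -0.119]
dL 686 -0.0298 0.0838 -0.001 [-1.058  0.059]
dR 416 -0.0267 -0.0823 0.0006 [0.999 0.056]
[(array([165.3,  84. ]), array([151,  61,  29,  48, 932], dtype=int32)), (array([237.4, 292.5]), array([225, 281,  26,  24, 493], dtype=int32))]
[array([[-0.12079421,  0.1107971 ]]), array([[-0.08176349, -0.06122944]])]
[(array([594. ,  72.2]), array([546,  59,  94,  27, 348], dtype=int32)), (array([570.6, 158.8]), array([ 527,   78,   80,  175, 9402], dtype=int32)), (array([520.3, 170.2]), array([517, 139,   7,  58, 121], dtype=int32)), (array([624.3, 220. ]), array([ 609,  197,   31,   47, 1186], dtype=int32)), (array([274.5, 218.8]), array([264, 204,  19,  32, 271], dtype=int32)), (array([374.4, 228. ]), array([366, 212,  21,  33, 344], dtype=int32)), (array([328.2, 237.3]), array([305, 219,  46,  51, 975], dtype=int32))]
(274, 227) [array([[-0.061, -0.031]]), array([[-0.054, -0.017]])]
(378, 236) [array([[ 0.063, -0.043]]), array([[ 0.054, -0.027]])]
```

View pics/w1c.png

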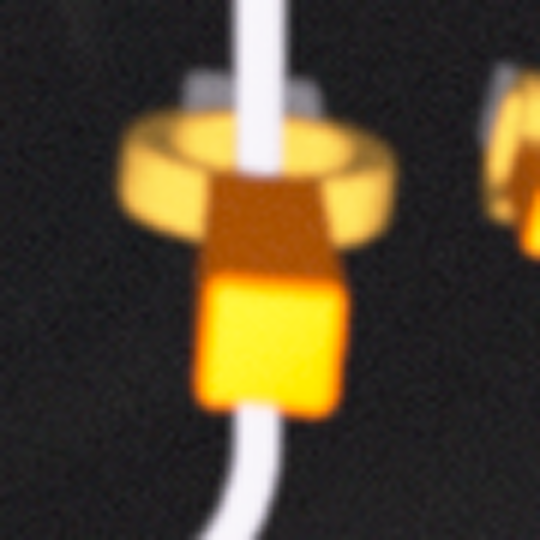

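```bash
python3 - <<'E'
from fr import *
W=ld("wrist1")
c=cast(W,(330,257.2),.22);print(c,w2r(c))
R=W["R"]
from rig import env
o=env.observe();d=c[0]-o["position"];print("tool shift xy mm",(o["tool_rot"].T@d)*1000)
E
```

```text
[[ 0.58660431 -0.14465439  0.22      ]] [[ 4.35569547e-05 -3.78735145e-03]]
tool shift xy mm [ 0.93713802  7.60547331 86.22240483]
```

```bash
python3 -m pendant '[[[0.01,0.076,0.1],[0,0,0]],[[0,0,0.2],[0,0,0]],[[0,0,0.2],[0,0,0]],[[0,0,0.2],[0,0,0]],[[0,0,0.2],[0,0,0]],[[0,0,0.12],[0,0,0]],[[0,0,0],[0,0,0]],[[0,0,0],[0,0,0]]]' 1 30; python3 look.py 2 wrist scene
```

```text
time_s: 4.2
position: [0.587, -0.1447, 0.205]
tool_rot: [[0.276, 0.961, 0.001], [0.961, -0.276, -0.001], [-0.0, 0.001, -1.0]]
ft_force: [-0.0, -0.6, -0.0]
grip_width: 0.0855
4.2 [ 0.587  -0.1447  0.205 ] yangle -15.99 tilt [ 1.2e-03 -5.0e-04 -1.0e+00] 0.08550030715232299 [-0.03 -0.59 -0.03]
```

View pics/wrist2.png

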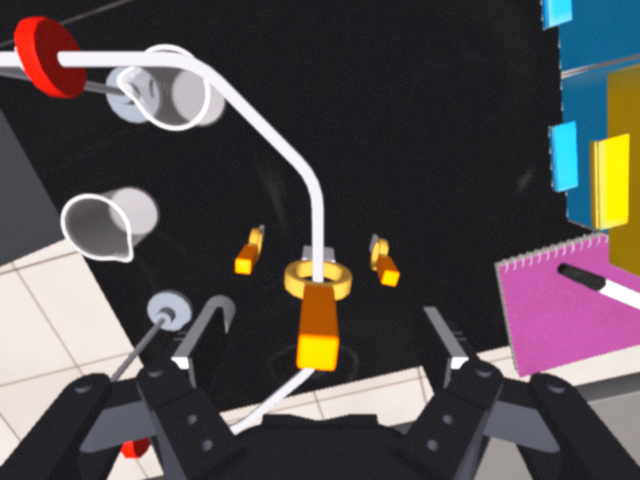

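View pics/scene2.png

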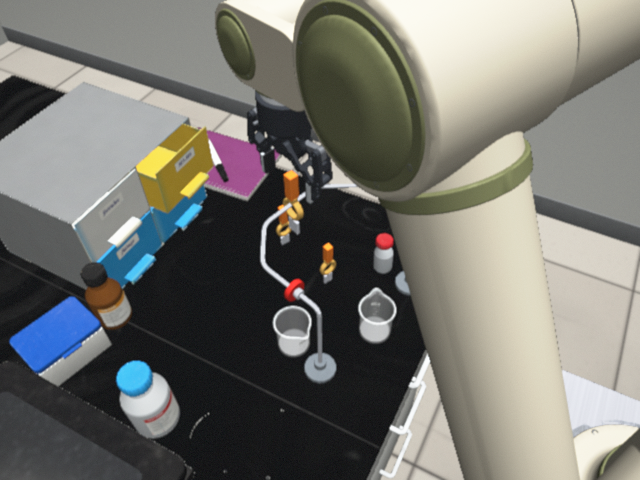

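The grip is centred between the open jaws, at (320,340) in the wrist view. I close and lift by 11 mm.

```bash
python3 -m pendant '[[[0,0,0],[0,0,0]],[[0,0,0],[0,0,0]],[[0,0,0],[0,0,0]],[[0,0,0],[0,0,0]],[[0,0,0],[0,0,0]],[[0,0,0],[0,0,0]],[[0,0,0],[0,0,0]],[[0,0,0],[0,0,0]]]' -1 40; python3 -m pendant '[[[0,0,-0.055],[0,0,0]],[[0,0,-0.055],[0,0,0]],[[0,0,0],[0,0,0]]]'; python3 look.py 3 wrist
```

```text
time_s: 5.3
position: [0.5866, -0.1445, 0.2044]
tool_rot: [[0.275, 0.961, -0.0], [0.961, -0.275, 0.0], [0.0, -0.0, -1.0]]
ft_force: [-0.3, 1.1, 1.7]
grip_width: 0.0151
time_s: 5.68
position: [0.5869, -0.1447, 0.2159]
tool_rot: [[0.275, 0.961, 0.001], [0.961, -0.275, -0.001], [-0.0, 0.001, -1.0]]
ft_force: [0.1, 0.1, -0.9]
grip_width: 0.0153
5.675 [ 0.5869 -0.1447  0.2159] yangle -15.99 tilt [ 1.e-03 -5.e-04 -1.e+00] 0.015315366682434458 [ 0.08  0.11 -0.9 ]
```

View pics/wrist3.png

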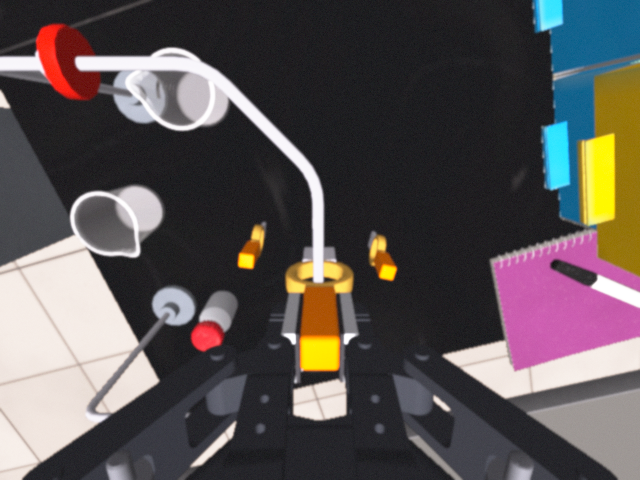

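```bash
cat > sim.py <<'E'
from fr import *
import json,sys
def sim(rows,pos,yang):
    # pos world xy, yang: tool y angle deg -> tool x angle = yang+90
    p=w2r(pos)[0]*1000;h=np.radians(yang+15.9)
    for s,t in rows:
        f=np.array([-np.sin(h),np.cos(h)]);r=np.array([np.cos(h),np.sin(h)])
        p=p+100*(s[0]*f+s[1]*r);h-=t[2]*np.pi/2
        a,b=p
        dev=a if b<55 and a>-5 and b<50 else 0
        ds=[abs(a) if b<=55 else 99, abs(a+b-55)/2**.5 if -60<a<5 and 50<b<115 else 99, abs(b-110) if a<-50 else 99]
        print(p.round(1),"yaw",np.degrees(h).round(1),"dev",round(min(ds),1))
E
python3 - <<'E'
from sim import *
rows=[[[.1,0,0],[0,0,0]]]*5+[[[.03,0,0],[0,0,-.05]]]+[[[.04,0,0],[0,0,-.1]]]*4+[[[.04,0,0],[0,0,-.05]]]+[[[.1,0,0],[0,0,0]]]*5
sim(rows,(.5869,-.1447),-15.99)
E
```

```text
[0.4 6.2] yaw -0.1 dev 0.4
[ 0.4 16.2] yaw -0.1 dev 0.4
[ 0.4 26.2] yaw -0.1 dev 0.4
[ 0.4 36.2] yaw -0.1 dev 0.4
[ 0.4 46.2] yaw -0.1 dev 0.4
[ 0.4 49.2] yaw 4.4 dev 0.4
[ 0.1 53.2] yaw 13.4 dev 0.1
[-0.8 57.1] yaw 22.4 dev 0.9
[-2.3 60.8] yaw 31.4 dev 2.5
[-4.4 64.2] yaw 40.4 dev 3.4
[-7.  67.3] yaw 44.9 dev 3.7
[-14.1  74.4] yaw 44.9 dev 3.7
[-21.1  81.5] yaw 44.9 dev 3.8
[-28.2  88.5] yaw 44.9 dev 3.8
[-35.3  95.6] yaw 44.9 dev 3.8
[-42.3 102.7] yaw 44.9 dev 3.8
```

```bash
python3 -m pendant '[[[0.09,0,0],[0,0,0]],[[0.09,0,0],[0,0,0]],[[0.09,0,0],[0,0,0]],[[0.09,0,0],[0,0,0]],[[0.09,0,0],[0,0,0]],[[0.03,0,0],[0,0,-0.05]],[[0.04,0,0],[0,0,-0.1]],[[0.04,0,0],[0,0,-0.1]],[[0.04,0,0],[0,0,-0.1]],[[0.04,0,0],[0,0,-0.1]],[[0.04,0,0],[0,0,-0.05]],[[0.1,0,0],[0,0,0]],[[0,0,0],[0,0,0]],[[0,0,0],[0,0,0]]]'; python3 look.py 4 wrist; python3 -c "
from fr import *
from rig import env
print(w2r(env.observe()['position'])*1000)"
```

```text
time_s: 7.48
position: [0.5929, -0.0702, 0.2154]
tool_rot: [[-0.484, 0.875, 0.0], [0.875, 0.484, -0.0], [-0.0, 0.0, -1.0]]
ft_force: [-0.1, 0.6, -1.3]
grip_width: 0.0151
7.475 [ 0.5929 -0.0702  0.2154] yangle 28.97 tilt [ 2.e-04 -1.e-04 -1.e+00] 0.015062651161659986 [-0.14  0.65 -1.33]
[[-14.26747084  69.39125999]]
```

View pics/wrist4.png

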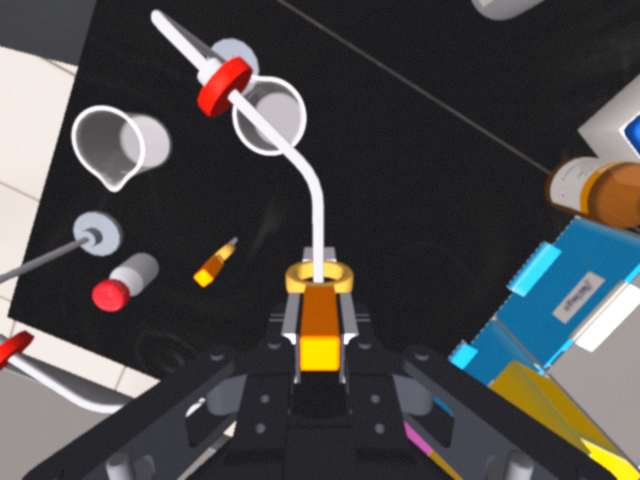

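```bash
python3 -m pendant '[[[0.09,0,0],[0,0,0]],[[0.09,0,0],[0,0,0]],[[0.09,0,0],[0,0,0]],[[0.09,0,0],[0,0,0]],[[0.09,0,0],[0,0,0]],[[0.03,0,0],[0,0,-0.05]],[[0.04,0,0],[0,0,-0.1]],[[0.04,0,0],[0,0,-0.1]],[[0.04,0,0],[0,0,-0.1]],[[0.04,0,0],[0,0,-0.1]],[[0.04,0,0],[0,0,-0.05]],[[0.1,0,0],[0,0,0]],[[0.1,0,0],[0,0,0]],[[0,0,0],[0,0,0]],[[0,0,0],[0,0,0]]]'; python3 look.py 5 wrist; python3 -c "
from fr import *
from rig import env
print(w2r(env.observe()['position'])*1000)"
```

```text
time_s: 9.4
position: [0.5352, -0.0107, 0.2155]
tool_rot: [[-0.961, 0.276, 0.0], [0.276, 0.961, -0.0], [-0.0, 0.0, -1.0]]
ft_force: [0.9, -0.4, -0.8]
grip_width: 0.0156
9.4 [ 0.5352 -0.0107  0.2155] yangle 73.99 tilt [ 5.e-04 -1.e-04 -1.e+00] 0.015593711371283226 [ 0.87 -0.4  -0.81]
[[-86.05076835 110.9125187 ]]
```

View pics/wrist5.png

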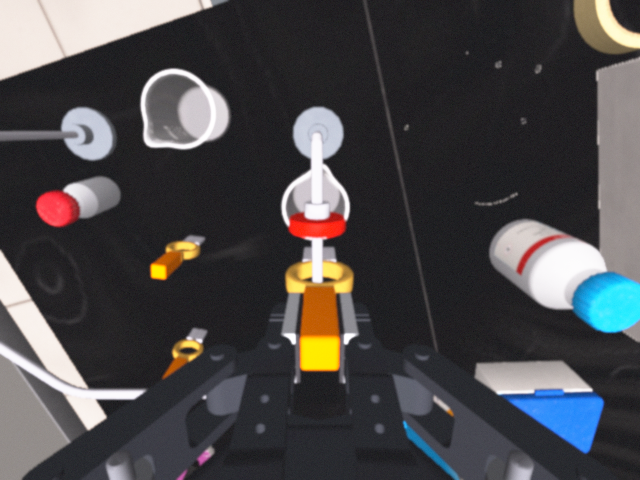

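```bash
python3 -m pendant '[[[0.1,0,0],[0,0,0]],[[0.1,0,0],[0,0,0]],[[0,0,0.05],[0,0,0]],[[0,0,0.05],[0,0,0]],[[0.015,0,0],[0,0,0]],[[0.015,0,0],[0,0,0]],[[0,0,0],[0,0,0]],[[0,0,0],[0,0,0]]]'; python3 look.py 6 wrist; python3 -c "
from fr import *
from rig import env
print(w2r(env.observe()['position'])*1000)"
```

```text
time_s: 10.45
position: [0.5134, -0.0045, 0.2054]
tool_rot: [[-0.961, 0.275, 0.001], [0.275, 0.961, -0.0], [-0.001, 0.0, -1.0]]
ft_force: [5.2, -1.1, -4.0]
grip_width: 0.0154
10.45 [ 0.5134 -0.0045  0.2054] yangle 74.01 tilt [ 1.2e-03 -3.0e-04 -1.0e+00] 0.015437761017415492 [ 5.19 -1.13 -4.04]
[[-108.70523118  110.92561358]]
```

View pics/wrist6.png

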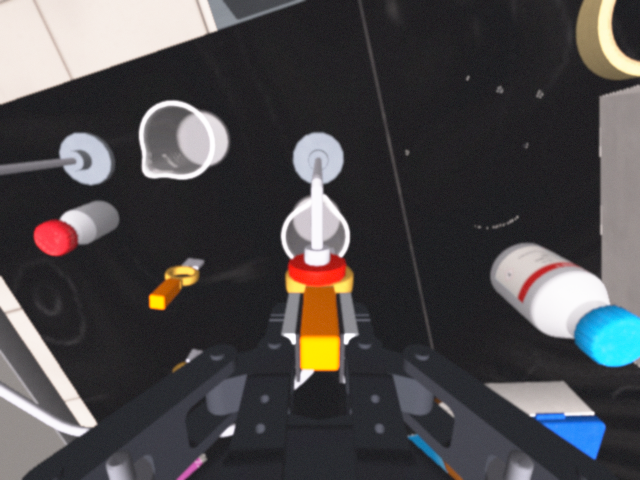

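```bash
python3 -m pendant '[[[0.003,0,0.01],[0,0,0]],[[0,0,0],[0,0,0]]]' -1 20; python3 -m pendant '[[[0,0,0],[0,0,0]],[[0,0,0],[0,0,0]],[[0,0,0],[0,0,0]],[[0,0,0],[0,0,0]],[[0,0,0],[0,0,0]],[[0,0,0],[0,0,0]]]' 0; python3 look.py 7 wrist scene top
```

```text
time_s: 10.75
position: [0.5135, -0.0045, 0.205]
tool_rot: [[-0.961, 0.276, 0.003], [0.276, 0.961, -0.001], [-0.003, 0.0, -1.0]]
ft_force: [5.1, -1.3, -0.4]
grip_width: 0.0152
time_s: 11.5
position: [0.5126, -0.0043, 0.2043]
tool_rot: [[-0.961, 0.275, -0.0], [0.275, 0.961, 0.0], [0.0, -0.0, -1.0]]
ft_force: [-1.2, -0.2, -0.2]
grip_width: 0.043
11.5 [ 0.5126 -0.0043  0.2043] yangle 74.02 tilt [-1.e-04  0.e+00 -1.e+00] 0.04301191336239682 [-1.21 -0.24 -0.22]
```

View pics/wrist7.png

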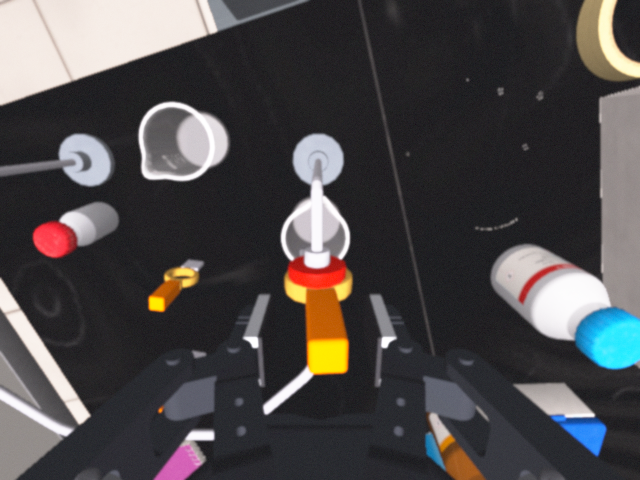

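View pics/scene7.png

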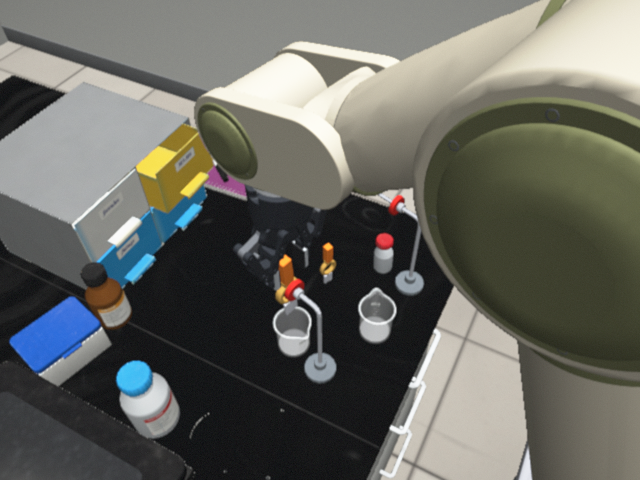

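The hanger is free between the jaws and still at the stop, with its grip at (327,335). I retreat straight up.

```bash
python3 -m pendant '[[[0,0,-0.1],[0,0,0]],[[0,0,-0.2],[0,0,0]],[[0,0,-0.3],[0,0,0]],[[0,0,-0.3],[0,0,0]],[[0,0,-0.3],[0,0,0]],[[0,0,0],[0,0,0]],[[0,0,0],[0,0,0]],[[0,0,0],[0,0,0]],[[0,0,0],[0,0,0]],[[0,0,0],[0,0,0]],[[0,0,0],[0,0,0]],[[0,0,0],[0,0,0]],[[0,0,0],[0,0,0]],[[0,0,0],[0,0,0]]]'; python3 look.py 8 wrist scene top; python3 - <<'E'
from fr import *
W=ld("wrist8");cv2.imwrite("pics/w8c.png",cv2.resize(W["image"][140:340,210:430,::-1],None,fx=3,fy=3,interpolation=cv2.INTER_CUBIC))
W=ld("scene8");cv2.imwrite("pics/s8c.png",cv2.resize(W["image"][220:400,220:430,::-1],None,fx=3.3,fy=3.3,interpolation=cv2.INTER_CUBIC))
E
```

```text
time_s: 13.4
position: [0.5126, -0.0043, 0.3243]
tool_rot: [[-0.961, 0.275, -0.0], [0.275, 0.961, 0.0], [0.0, 0.0, -1.0]]
ft_force: [-0.0, -0.3, 0.4]
grip_width: 0.0426
13.4 [ 0.5126 -0.0043  0.3243] yangle 74.01 tilt [-0.  0. -1.] 0.0426140245720993 [-0.   -0.34  0.39]
```

View pics/w8c.png

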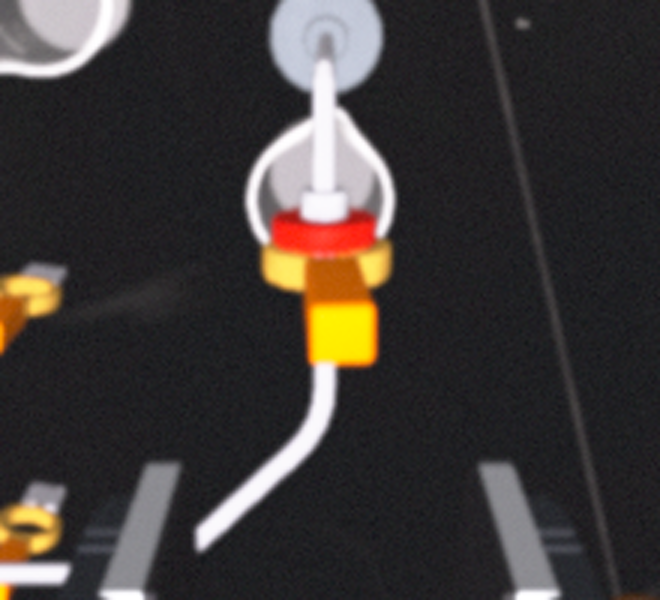

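View pics/s8c.png

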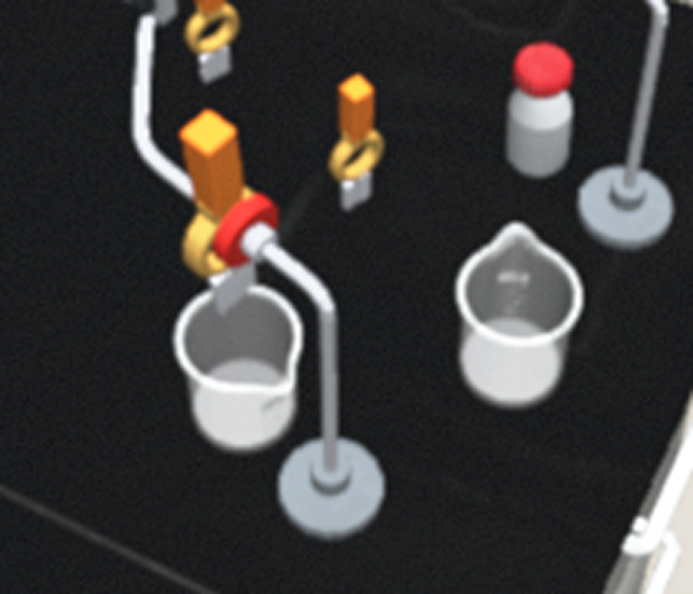

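```bash
python3 - <<'E'
from fr import *
W=ld("wrist8");T=ld("top8")
print("grip top",w2r(cast(W,(210+342/3,140+333/3),.22))*1000)
print("disc centre top/front edge z.176",w2r(cast(W,(210+325/3,140+250/3),.160))*1000)
# predicted pixel of ring front/back faces top at x=-105,-115 (outer top z=.169)
for a in(-.105,-.115):
    for b in(.09,.13):
        p=r2w(a,b);print(a,b,(proj(W,[p[0],p[1],.149])[0]-[210,140])*3)
cv2.imwrite("pics/t8c.png",cv2.resize(T["image"][200:300,210:330,::-1],None,fx=6,fy=6,interpolation=cv2.INTER_CUBIC))
S0=ld("scene0");S8=ld("scene8");
d=cv2.absdiff(S0["image"],S8["image"]).max(2);print("diff beaker",d[310:355,272:315].mean(),"vial",d[233:275,372:396].mean())
E
```

```text
grip top [[-107.7085641   114.47413807]]
disc centre top/front edge z.176 [[-112.09050107  110.1706407 ]]
-0.105 0.09 [260.73988914 262.54062858]
-0.105 0.13 [388.47007547 262.34127112]
-0.115 0.09 [259.98644841 231.53160395]
-0.115 0.13 [389.05202583 231.329493  ]
diff beaker 13.985529715762274 vial 16.1765873015873
```

View pics/t8c.png

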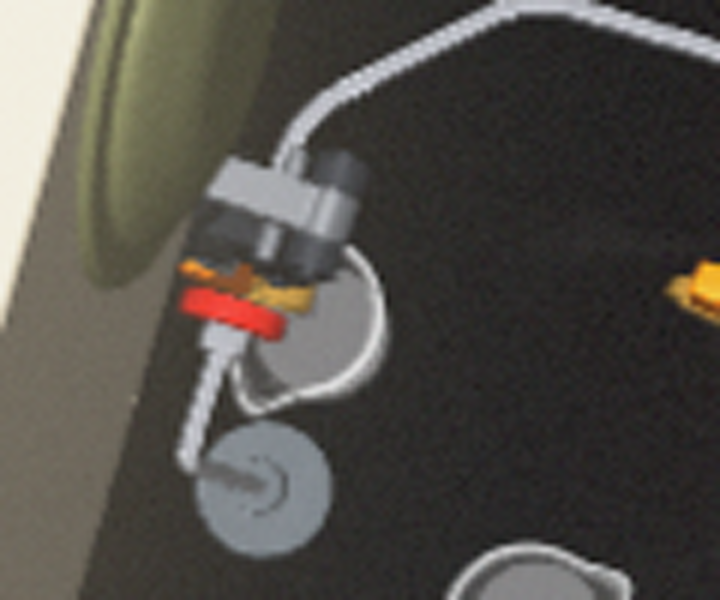

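```bash
python3 - <<'E'
from fr import *
for n in("wrist6","wrist8"):
    W=ld(n);c=-W["R"].T@W["t"];print(n,"cam rail",w2r(c)*1000,c[2])
    p=r2w(-.112,.11);u,v=proj(W,[p[0],p[1],.16])[0].astype(int);print(u,v)
    cv2.imwrite(f"pics/{n}z.png",cv2.resize(W["image"][v-35:v+45,u-50:u+50,::-1],None,fx=7,fy=7,interpolation=cv2.INTER_CUBIC))
E
```

```text
wrist6 cam rail [[-191.29398139  111.08713154]] 0.32870975950987713
317 278
wrist8 cam rail [[-191.98503878  111.12586703]] 0.4477816172268976
318 223
```

View pics/wrist8z.png

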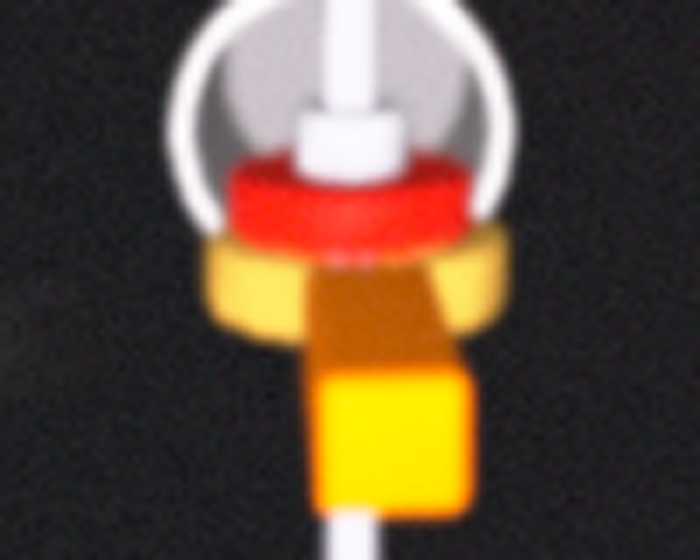

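View pics/wrist6z.png

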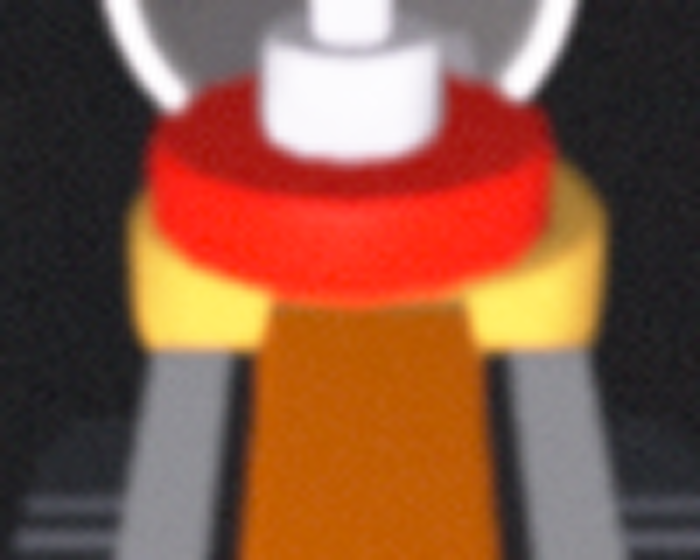

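A few pale pixels show between disc and grip. I take a straight-overhead view of the ring–stop contact before handing in.

```bash
python3 -m pendant '[[[-0.3,0,0],[0,0,0]],[[-0.3,0,0],[0,0,0]],[[-0.3,0,0],[0,0,0]],[[0,0,0],[0,0,0]],[[0,0,0],[0,0,0]],[[0,0,0],[0,0,0]]]'; python3 look.py 9 wrist scene; python3 - <<'E'
from fr import *
W=ld("wrist9");c=-W["R"].T@W["t"];print("cam rail",w2r(c)*1000,c[2])
p=r2w(-.112,.11);u,v=proj(W,[p[0],p[1],.16])[0].astype(int);print(u,v)
cv2.imwrite("pics/w9z.png",cv2.resize(W["image"][max(v-40,0):v+40,u-50:u+50,::-1],None,fx=7,fy=7,interpolation=cv2.INTER_CUBIC));print(max(v-40,0),u-50)
for a in(-.105,-.115):
  for b in (.09,.13):
    p=r2w(a,b);print(a,b,(proj(W,[p[0],p[1],.149])[0]-[u-50,max(v-40,0)])*7)
for b in(.094,.126):
    p=r2w(-.115,b);print("disc",b,(proj(W,[p[0],p[1],.16])[0]-[u-50,max(v-40,0)])*7)
S=ld("scene9");cv2.imwrite("pics/s9z.png",cv2.resize(S["image"][240:330,260:340,::-1],None,fx=6.5,fy=6.5,interpolation=cv2.INTER_CUBIC))
E
```

```text
time_s: 14.3
position: [0.5985, -0.0287, 0.3248]
tool_rot: [[-0.961, 0.275, 0.0], [0.275, 0.961, -0.0], [-0.0, 0.0, -1.0]]
ft_force: [-0.1, -0.1, 0.0]
grip_width: 0.0427
14.3 [ 0.5985 -0.0287  0.3248] yangle 74.03 tilt [ 4.e-04 -0.e+00 -1.e+00] 0.04274133314175302 [-0.11 -0.13  0.  ]
cam rail [[-102.71783707  111.09554515]] 0.44822691949540056
317 117
77 267
-0.105 0.09 [192.7021558  348.22788184]
-0.105 0.13 [520.62646358 347.78187234]
-0.115 0.09 [190.59072643 260.40976113]
-0.115 0.13 [522.29594224 259.95778523]
disc 0.094 [218.26540326 256.20580375]
disc 0.126 [493.90599803 255.83018806]
```

View pics/w9z.png

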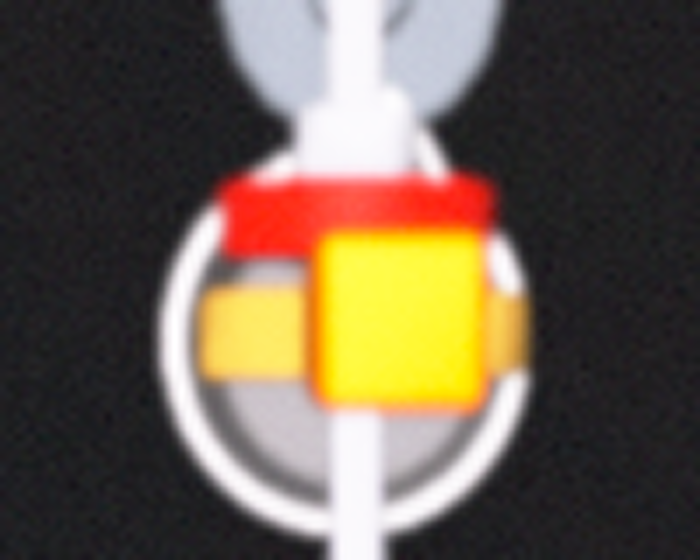

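View pics/s9z.png

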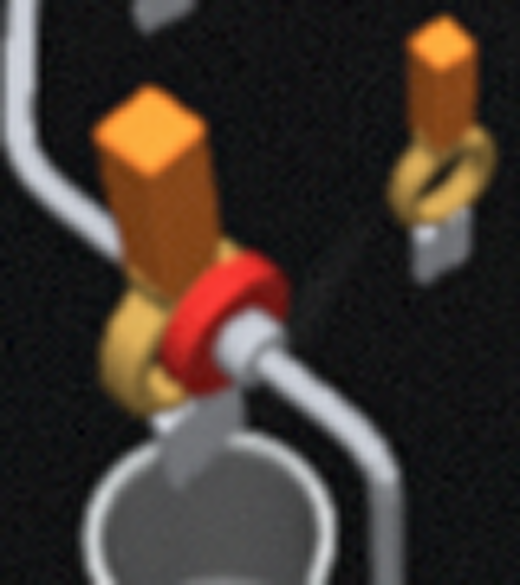

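The overhead view shows the brass ring about 3 mm short of the disc face (ring's rear edge y≈287 against 256 in the crop). Its grip overhang, 16 mm wide, sits at the disc's top edge. To find out whether that is contact or a gap, I regrasp and push once more at hanging height.

```bash
python3 -m pendant '[[[0.29,0.01,0],[0,0,0]],[[0.29,0.01,0],[0,0,0]],[[0.29,0,0],[0,0,0]],[[0,0,0],[0,0,0]],[[0,0,0.3],[0,0,0]],[[0,0,0.3],[0,0,0]],[[0,0,0.3],[0,0,0]],[[0,0,0.2],[0,0,0]],[[0,0,0.1],[0,0,0]],[[0,0,0],[0,0,0]]]' 0 20; python3 -m pendant '[[[0,0,0],[0,0,0]],[[0,0,0],[0,0,0]],[[0,0,0],[0,0,0]],[[0,0,0],[0,0,0]],[[0,0,0],[0,0,0]],[[0,0,0],[0,0,0]]]' -1 25
python3 -m pendant '[[[0.01,0,0],[0,0,0]],[[0.01,0,0],[0,0,0]],[[0,0,0],[0,0,0]],[[0,0,0],[0,0,0]]]' ; python3 -c "
from fr import *
from rig import env
print(w2r(env.observe()['position'])*1000)"
```

```text
time_s: 15.65
position: [0.5163, -0.0033, 0.2042]
tool_rot: [[-0.961, 0.275, -0.0], [0.275, 0.961, 0.0], [0.0, -0.0, -1.0]]
ft_force: [0.5, -0.0, 0.1]
grip_width: 0.0425
time_s: 16.4
position: [0.5165, -0.0037, 0.2052]
tool_rot: [[-0.961, 0.275, 0.002], [0.275, 0.961, -0.001], [-0.002, -0.001, -1.0]]
ft_force: [-1.7, -3.6, 5.8]
grip_width: 0.0157
time_s: 16.9
position: [0.5159, -0.0035, 0.2054]
tool_rot: [[-0.961, 0.276, 0.006], [0.276, 0.961, -0.002], [-0.006, -0.0, -1.0]]
ft_force: [5.2, -4.5, 3.5]
grip_width: 0.0155
[[-106.64679167  112.58804354]]
```

Contact confirmed: 2 mm commanded, under 1 mm moved, and about 7 N of reaction along the wire. At hanging height the grip's lower edge bears on the stop disc. I ease off and release.

```bash
python3 -m pendant '[[[-0.008,0,0],[0,0,0]],[[0,0,0],[0,0,0]]]' -1 20; python3 -m pendant '[[[0,0,0],[0,0,0]],[[0,0,0],[0,0,0]],[[0,0,0],[0,0,0]],[[0,0,0],[0,0,0]],[[0,0,0],[0,0,0]],[[0,0,-0.1],[0,0,0]],[[0,0,-0.2],[0,0,0]],[[0,0,-0.3],[0,0,0]],[[0,0,-0.3],[0,0,0]],[[0,0,-0.3],[0,0,0]],[[-0.3,0,0],[0,0,0]],[[-0.3,0,0],[0,0,0]],[[-0.3,0,0],[0,0,0]],[[0,0,0],[0,0,0]],[[0,0,0],[0,0,0]],[[0,0,0],[0,0,0]],[[0,0,0],[0,0,0]]]' 0; python3 look.py 10 wrist scene; python3 - <<'E'
from fr import *
W=ld("wrist10")
p=r2w(-.112,.11);u,v=proj(W,[p[0],p[1],.16])[0].astype(int)
cv2.imwrite("pics/w10z.png",cv2.resize(W["image"][max(v-40,0):v+40,u-50:u+50,::-1],None,fx=7,fy=7,interpolation=cv2.INTER_CUBIC))
for a in(-.105,-.115):
    p=r2w(a,.09);print(a,(proj(W,[p[0],p[1],.149])[0]-[u-50,max(v-40,0)])*7)
S=ld("scene10");cv2.imwrite("pics/s10z.png",cv2.resize(S["image"][220:400,220:430,::-1],None,fx=3.3,fy=3.3,interpolation=cv2.INTER_CUBIC))
E
```

```text
time_s: 17.15
position: [0.516, -0.0035, 0.2053]
tool_rot: [[-0.961, 0.276, 0.004], [0.276, 0.961, -0.002], [-0.004, -0.001, -1.0]]
ft_force: [2.1, -4.5, 4.4]
grip_width: 0.0155
time_s: 19.27
position: [0.601, -0.0274, 0.3249]
tool_rot: [[-0.961, 0.275, 0.001], [0.275, 0.961, -0.0], [-0.001, 0.0, -1.0]]
ft_force: [0.8, -0.3, -0.1]
grip_width: 0.0425
19.275 [ 0.601  -0.0274  0.3249] yangle 74.02 tilt [ 6.e-04 -1.e-04 -1.e+00] 0.04252709764390702 [ 0.81 -0.34 -0.14]
-0.105 [190.1267151  351.73403234]
-0.115 [187.81319842 263.51565086]
```

View pics/w10z.png

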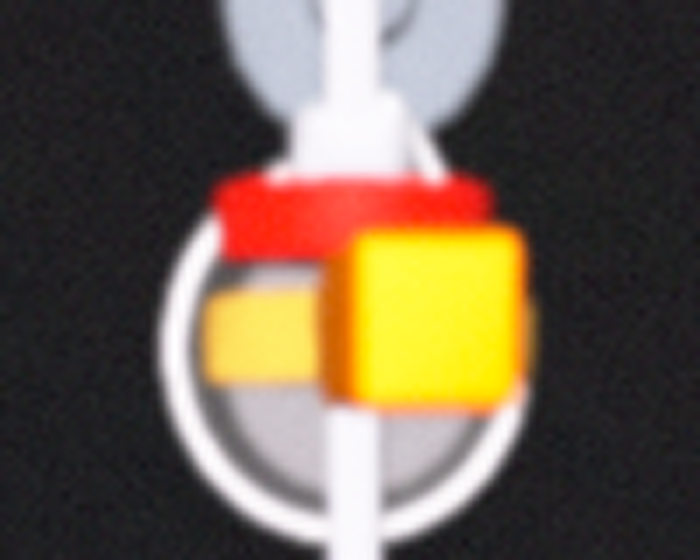

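View pics/s10z.png

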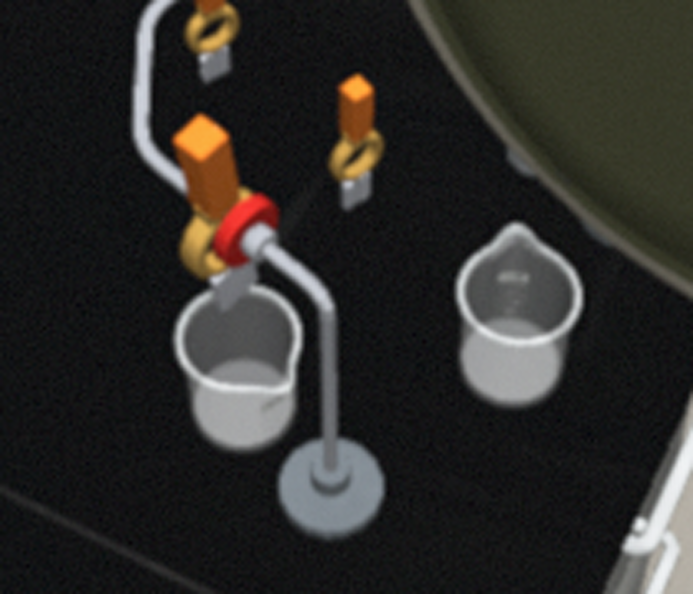

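```bash
python3 -m pendant '[[[0,0,0],[0,0,0]],[[0,0,0],[0,0,0]],[[0,0,0],[0,0,0]],[[0,0,0],[0,0,0]],[[0,0,0],[0,0,0]],[[0,0,0],[0,0,0]],[[0,0,0],[0,0,0]],[[0,0,0],[0,0,0]]]' >/dev/null; python3 look.py 11 wrist; python3 - <<'E'
from fr import *
for n in("wrist9","wrist10","wrist11"):
    W=ld(n);m=mask(W,(22,150,200),(32,255,255));print(n)
    for c,s in blobs(m,100):
        q=w2r(cast(W,c,.219))[0]*1000
        if abs(q[0]+107)<20 and abs(q[1]-112)<25:print(c,s,q.round(1))
E
```

```text
20.375 [ 0.6014 -0.0276  0.3243] yangle 74.01 tilt [ 0.  0. -1.] 0.04308662467767355 [-0.05  0.34  0.46]
wrist9
[323.9 122.1] [313 111  23  24 529] [-107.3  114.1]
[303.  124.3] [297 119  13  11 124] [-106.   100.5]
wrist10
[326.7 119. ] [316 108  23  24 522] [-107.2  117.9]
[302.2 121.7] [296 117  14  11 137] [-105.6  102. ]
wrist11
[326.9 118.4] [316 107  23  24 542] [-107.1  118. ]
[302.5 121.3] [296 116  14  11 145] [-105.4  102.1]
```

```bash
python3 - <<'E'
from fr import *
A,B,C=ld("scene0"),ld("scene8"),ld("scene10")
red=lambda d:mask(d,(0,150,90),(6,255,255))|mask(d,(174,150,90),(180,255,255))
print("red0",[b[0] for b in blobs(red(A))],"red8",[b[0] for b in blobs(red(B))])
g=lambda d:cv2.cvtColor(d["image"],cv2.COLOR_RGB2GRAY)
t=g(A)[320:360,270:318]
for d in(B,C):
    r=cv2.matchTemplate(g(d)[310:370,260:328],t,cv2.TM_CCOEFF_NORMED);print("beaker match",cv2.minMaxLoc(r)[1],np.array(cv2.minMaxLoc(r)[3])-10)
from rig import env
env.close_job()
E
```

```text
red0 [array([395. , 204.4]), array([384.8, 240.7]), array([292.7, 288.4])] red8 [array([394.8, 204.8]), array([384.3, 240.4]), array([293. , 288.1])]
beaker match 0.9990816116333008 [0 0]
beaker match 0.9989418983459473 [0 0]
the job is handed in; nothing more can be done
```

I slid the large orange-grip hanger along the wire, round both bends, up to the red stop over the leftmost beaker. I released it there, backed the gripper clear and handed the job in at about 20.4 s.

**Final checks**
- **Hanger:** it hangs still on the wire, with no movement between pictures 1.1 s apart, and the robot is touching nothing.
- **Beaker:** no shift, image match 0.999.
- **Vial:** its cap was within 0.5 px of the start after the first release. It was hidden from the scene camera in the last picture, and I did not measure it again after the second grasp.

**What disagreed**
- **Position at the stop:** I measured the hanger at about x = -107 mm in the rail's frame, not the stated -110, so the brass ring is about 3 mm short of the disc. I took hold of it again and pushed at hanging height. It met about 7 N and barely moved, so I take it that the overhanging lower edge of the grip bears on the stop first.
- **Lean:** after that second grasp the hanger leans about 6° sideways, more than after the first release. I left it that way.

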